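# Fit the large hex key into the clamp screw

## Robot

A 6-joint arm with a two-finger parallel gripper is mounted at the origin on a cart in front of the work surface, level with it; the furniture and walls round the work are solid. World frame = base frame: x ahead of the robot, y to its left, z up, the work surface at z = 0. Lengths are in m, angles in degrees, forces in N, time in s.
With the tool pointing down it reaches from about 0.4 to 0.825 m from the base axis. Payload 7 kg.
Tool frame: the origin (TCP) lies at the centre of the arm's flange, where the gripper is bolted on; the fingertips stand 178 mm ahead of it and the grasp point (between the pads) lies 159 mm ahead of it (tip_reach is the distance from the TCP to the fingertips, in m); z points along the fingers, y is the line along which they close (so a half turn about z gives the same grasp; the last joint's range is limited). The gripper opens to 88 mm and grips with 3 to 60 N. Pads are 19 mm wide; open, the fingers measure 130 mm over their backs; the gripper's body (78 mm by 193 mm) begins 47 mm behind the grasp point.
Start: joints at [83.658, 20.546, 0.682, 0, -70.136, -16.507], TCP at [0.262, 0.622, 0.405] pointing down, gripper open.
Joint ranges: [-176.03, 176.03], [-82.01, 121.73], [-58.28, 71.71], [-173.87, 95.51], [-174.79, -0.11], [-173.66, 173.66]. Speed limits (degrees/s): [136.94, 136.94, 172.46, 180, 180, 180].

## Interface

Orientations are given as [roll, pitch, yaw] about the fixed x, y, z axes, in that order (R = Rz(yaw) Ry(pitch) Rx(roll)).
In Python, from plant import * gives the robot as it stands.
- The arm moves only by the shell command python3 -m handwheel 'ROWS'. ROWS is JSON, a list of rows, each a list of 7 numbers: the opening, from -1 (shut) to 1 (fully open), then the shift along the tool's x, y, z as a fraction of full scale, then the turn, a rotation vector about the tool's x, y, z as a fraction of full scale. A call has 1 to 5 rows; each row shifts and turns the commanded pose from where the row before left it, along the tool's axes as they then stand; what a row does not reach is not made up. Full scale, the value 1, is 0.025 m for a shift and 6 degrees for a turn. A row lasts 1/8 s, in which the tool goes at most 62.5 mm and 10.7 degrees, less where a joint would pass 70% of its speed; a pose out of reach is approached as far as the arm can. A call with a number of a shift or a turn outside -1 to 1 is refused whole. A call with a gripper value outside its range is refused whole. The fingers move at their own pace and stop on an object; the grip force is fixed at half the most. Time passes only in rows, so rows that do not move let the fingers close. It gives the time, the measured TCP pose, the force, the opening and the grip force at its end, in the units of the state.
- get_obs(): the state, without advancing time (a new reading comes with each control period).
- snapshot(name): name is "scene" or "top" or "wrist"; returns a dict with "color" (400x640x3 uint8, red, green, blue), "fx", "fy", "cx", "cy" (pixels), "R" (3x3) and "t" (3): a world point X has camera coordinates R X + t; the wrist camera has in their place "tool_from_camera" (4x4, takes a point from camera to tool coordinates, whose origin is the TCP and whose axes are the flange's). Camera axes: x right, y down, z forward; pixel columns grow to the right and rows downward; lengths in m; the calibration is good to about 2 mm. A picture is of the moment at which its call begins: read the wrist's pose just before it. There is no depth.
- close_job(): hands the job in; it is judged then, once.
The state is a dict: "clock": time; "joint_pos": joint angles; "qvel": joint speeds; "tau": joint torques, N m; "tool_pos": TCP position; "orientation": TCP orientation; "force": force on the tool from outside, world axes, zero at the start; "moment": the same for the moment, N m; "opening": finger opening in m; "gripper_force": force on a finger pad.
Only numpy, scipy, OpenCV 4.12 (cv2) and the standard library are available. Lean on these libraries where they do the work, as an engineer would, in place of code of your own. Each camera call takes 0.05 s, during which the arm holds its last target. There are 200 camera calls.

## Task

Take the larger of the two T-handle hex keys out of its wooden holder and fit it into the clamp screw hidden at the bottom of the deep hole in the grey clamp block: turn it so that its hexagon matches the screw's socket and drops fully home. Leave it standing there by itself, and leave the smaller key in its holder.

Things in the scene. Friction and masses are not known exactly. Their poses are not given: they have to be found in the camera images.
- large_key: Larger T-handle hex key, 135 mm tall, 0.25-0.5 kg, upright in a fixed wooden holder (70x70x62 mm block; round hole 37 wide, 50 deep). Steel hexagon bar, 28 mm across flats, 105 long, last 3 mm tapered. Black grip 120 long (x), 32 wide (y), 30 tall, 105-135 mm above origin, centred. Origin: centre of tip end. z up the bar. Two flats parallel to the grip's length, corners on +x and -x.
- small_key: Smaller T-handle hex key, a bystander to leave alone: 109 mm tall, hexagon 14 mm across flats, black grip 76 x 18 x 24 mm, upright in a second wooden holder of the same outer size (70 x 70 x 62 mm); the holders may have changed places. Origin: centre of tip end; z up, x along the grip.
- clamp_block: Grey block fixed to the worktop: flange 130 (x) x 70 x 12 mm with a bolt head at each end, on it an 70 x 70 mm body, top 72 mm above the worktop. Origin: centre of underside; z up, x along the flange. Vertical hole on its axis: cone 58 wide at the top, narrowing to 34 over 12 mm depth, then round bore 34 wide down to the hexagon socket's rim, 38 mm above the worktop.
- socket (a point): Centre of the socket's floor, 12 mm above the worktop; axes as the block's. Hexagon socket, 30.4 mm across flats, 26 deep, cannot turn; two flats parallel to the flange's length, corners on +x and -x. The large key enters with its grip parallel to the flange or 60 degrees either way from it (within about 10); else it stops on the rim, some 24 mm too high. Home: grip 45 mm above the block.

How it is judged:
By the outcome, as a careful person would: the job done as asked, in the order asked, and still so for the second after the job is handed in, with the robot touching nothing.
It also fails if it takes over 35 s, if anything falls off the work surface, if the arm or the gripper's body presses on something with over 40 N, if the wrist force passes 120 N, or if a joint passes its speed limit or range.

## Working session

There is one attempt and no reset: what is moved stays moved. The work goes in short steps, Python scripts to look and compute and a shell command to move; the robot and the scene stay as the last step left them, time stands still between calls to the robot, and variables do not carry over. Pictures are saved under pics/ and viewed, at most 10 in all, crops included, and the job is handed in when it is done.

```bash
mkdir -p pics
python3 - <<'E'
from plant import *
import cv2
o=get_obs();print(o)
for n in("scene","top"):
    s=snapshot(n);cv2.imwrite(f"pics/{n}0.png",s["color"][:,:,::-1]);print(n,s["fx"],s["fy"],s["cx"],s["cy"],s["R"],s["t"])
s=snapshot("wrist");print(s["tool_from_camera"],s["fx"])
E
```

```text
{'clock': 0.0, 'joint_pos': array([ 8.36569159e+01,  2.05922704e+01,  6.34549137e-01, -2.28325266e-02,
       -7.01369500e+01, -1.65074754e+01]), 'qvel': array([ 0.02606981, -0.06713111, -0.03605957, -0.02661855, -0.0199913 ,
        0.10679464]), 'tau': array([ 7.34117912e-04, -5.82710373e+01,  2.93064415e+01,  6.99800581e+00,
        6.95346709e-03, -1.59070282e-04]), 'tool_pos': array([0.26203232, 0.62185099, 0.40371038]), 'orientation': array([ 1.79903131e+02, -6.32358756e-03, -2.28583297e+01]), 'force': array([0.04890665, 0.05762622, 0.06184531]), 'moment': array([-0.01899868, -0.00665318, -0.04439008]), 'gripper_force': 0.0, 'opening': 0.08755687338293838}
scene 391.8562054006626 391.8562054006626 319.99771730803286 202.52564370109488 [[ 0.81930401 -0.57335477 -0.00229048]
 [-0.31271962 -0.44350999 -0.83994365]
 [ 0.48056984  0.68888548 -0.5426688 ]] [-0.22141696  0.30998827  0.45694103]
top 424.69051834466444 424.69051834466444 315.87938463917715 200.56322385968326 [[ 0.01655367 -0.99905902 -0.040088  ]
 [-0.98661692 -0.00981666 -0.16275957]
 [ 0.16221289  0.04224577 -0.98585104]] [0.28617785 0.47936503 0.80617209]
[[ 4.84261462e-04 -9.59444026e-01 -2.81898787e-01  7.53054371e-02]
 [ 9.99999605e-01  6.74634292e-04 -5.78266307e-04  4.54279780e-04]
 [ 7.44992742e-04 -2.81898396e-01  9.59443974e-01  1.91853153e-02]
 [ 0.00000000e+00  0.00000000e+00  0.00000000e+00  1.00000000e+00]] 352.5823252972864
```

View pics/scene0.png

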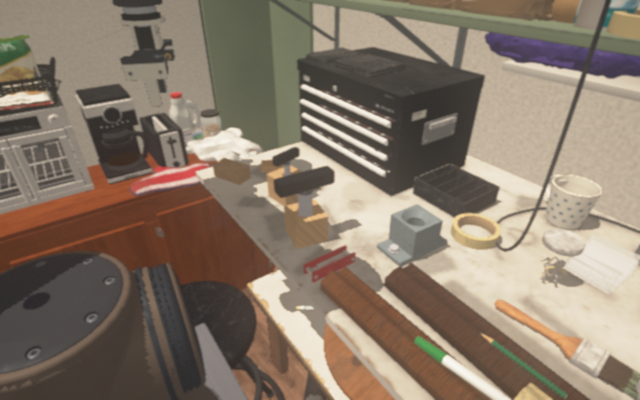

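View pics/top0.png

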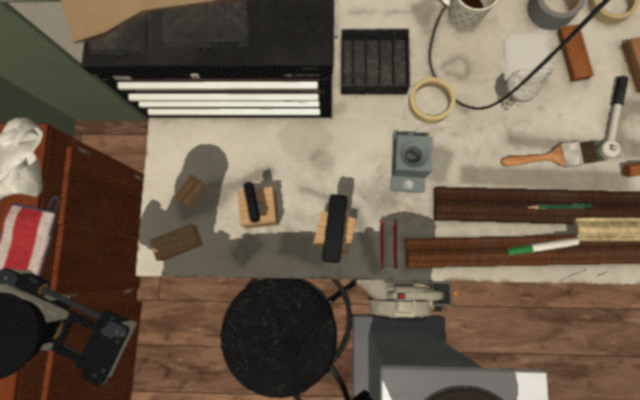

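Large key grip is near (335,228) and the block near (411,157) in the top picture; the small key is at (252,202). I'll enlarge both of the areas that matter.

Run:
```python
import cv2
i=cv2.imread("pics/top0.png")
cv2.imwrite("pics/topc.png",cv2.resize(i[120:280,300:450],None,fx=5,fy=3.75*1,interpolation=cv2.INTER_CUBIC) if 0 else cv2.resize(i[120:270,300:450],None,fx=4,fy=4,interpolation=cv2.INTER_CUBIC))
```

```text
(no output)
```

View pics/topc.png

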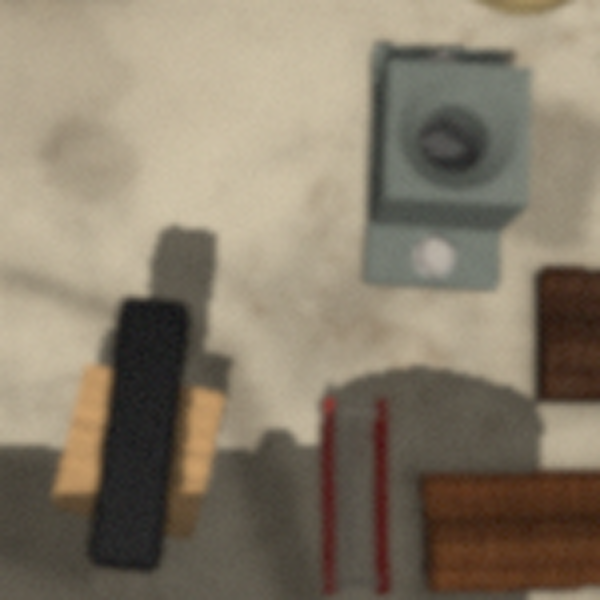

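The large grip's top spans crop corners (122,300), (187,305), (158,570) and (90,563). The block's top has corners (388,62), (530,68), (525,205) and (383,203), and the flange's near edge runs from (363,287) to (497,290).

```bash
cat > h.py <<'E'
from plant import *
import numpy as np
from scipy.spatial.transform import Rotation as Ro
def ray(s,uv,z,R=None,t=None):
    R=s["R"] if R is None else R; t=s["t"] if t is None else t
    R=np.array(R);c=-R.T@np.array(t)
    out=[]
    for u,v in uv:
        d=R.T@np.array([(u-s["cx"])/s["fx"],(v-s["cy"])/s["fy"],1]);out.append((c+d*(z-c[2])/d[2])[:2])
    return np.array(out)
def wrist(s,o):
    T=np.array(s["tool_from_camera"]);Rt=Ro.from_euler('xyz',o["orientation"],degrees=True).as_matrix()
    Rc=Rt@T[:3,:3];c=Rt@T[:3,3]+o["tool_pos"];return Rc.T,-Rc.T@c
def delta(p,yaw=None):
    "tool-frame shift to TCP p in full-scale units, and turn about tool z"
    o=get_obs();Rt=Ro.from_euler('xyz',o["orientation"],degrees=True)
    print("shift units",np.round(Rt.inv().apply(np.array(p)-o["tool_pos"])/.025,2))
    if yaw is not None:
        G=Ro.from_euler('xyz',[180,0,yaw],degrees=True); print("turn units",np.round(np.degrees((Rt.inv()*G).as_rotvec())/6,2))
E
python3 - <<'E'
from h import *
s=snapshot("top")
f=lambda P:[(300+u/4,120+v/4) for u,v in P]
ang=lambda d:np.degrees(np.arctan2(d[1],d[0]))
g=ray(s,f([(122,300),(187,305),(158,570),(90,563)]),.147);print(g,g.mean(0),ang(g[0]-g[3]),ang(g[1]-g[2]),np.linalg.norm(g[0]-g[3]))
b=ray(s,f([(388,62),(530,68),(525,205),(383,203)]),.072);print(b,b.mean(0),ang(b[0]-b[3]),ang(b[1]-b[2]),ang(b[3]-b[2]))
print(ray(s,f([(363,287),(497,290)]),.012))
print(ray(s,[(252,202)],.12))
c=ray(s,f([(455,137)]),.072)[0];print(c)
E
```

```text
[[0.46894189 0.26252947]
 [0.4669779  0.23394442]
 [0.35146411 0.24580797]
 [0.3539808  0.27501868]] [0.41034118 0.25432514] -6.200219139518931 -5.863854395874181 0.11563750570435863
[[0.60288401 0.1332122 ]
 [0.60005765 0.06392986]
 [0.53097112 0.06824352]
 [0.53148555 0.13665266]] [0.56634959 0.10050956] -2.7587634766928564 -3.572825624301161 89.56915022812629
[[0.50104824 0.13872163]
 [0.50009637 0.06989061]]
[[0.45935253 0.40661065]]
[0.56484409 0.10121061]
```

```bash
python3 -m handwheel '[[1,0,0,0,0,0,-0.95],[1,0,0,0,0,0,-0.95],[1,0,0,0,0,0,-0.93],[1,0.5,1,0,0,0,0],[1,0.5,1,0,0,0,0]]'; python3 -m handwheel '[[1,0.53,1,0,0,0,0],[1,0.53,1,0,0,0,0],[1,0.53,1,0,0,0,0],[1,0.53,1,0,0,0,0],[1,0.53,1,0,0,0,0]]';python3 -m handwheel '[[1,0.53,1,0,0,0,0],[1,0.53,1,0,0,0,0],[1,0.53,1,0,0,0,0],[1,0.53,1,0,0,0,0],[1,0,0,0,0,0,0]]'
python3 - <<'E'
from h import *
import cv2
o=get_obs();s=snapshot("wrist");cv2.imwrite("pics/w1.png",s["color"][:,:,::-1]);delta([.410,.254,.36],-6)
E
```

```text
clock: 0.82
tool_pos: [0.2819, 0.5692, 0.4041]
orientation: [179.9, 0.0, -5.8]
force: [0.1, 0.1, -0.0]
opening: 0.0878
gripper_force: 0.0
clock: 1.45
tool_pos: [0.3356, 0.437, 0.4047]
orientation: [-180.0, -0.0, -5.9]
force: [0.3, 0.3, -0.2]
opening: 0.0877
gripper_force: 0.0
clock: 2.08
tool_pos: [0.3781, 0.3314, 0.4049]
orientation: [-180.0, -0.0, -6.0]
force: [-1.2, 0.3, -0.6]
opening: 0.0874
gripper_force: 0.0
shift units [1.6  2.99 1.8 ]
turn units [-0.01 -0.    0.01]
```

View pics/w1.png

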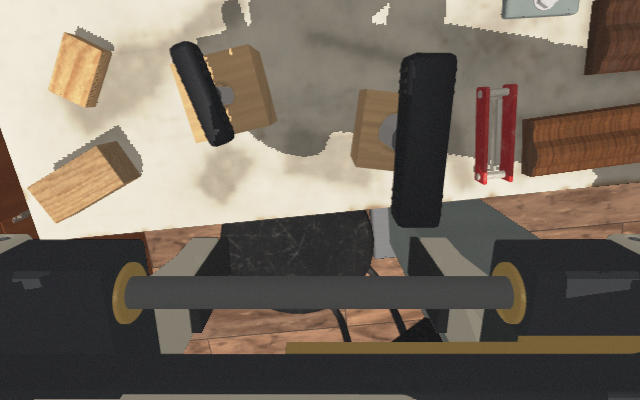

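The wrist view shows the large grip, with its right edge running (457,57) to (440,224), roughly where I expected it. I'll move above it and look again.

```bash
python3 -m handwheel '[[1,0.53,1,0.4,0,0,0],[1,0.53,1,0.5,0,0,0],[1,0.53,0.99,0.4,0,0,0],[1,0,0,0,0,0,0],[1,0,0,0,0,0,0]]'
python3 - <<'E'
from h import *
import cv2
o=get_obs();s=snapshot("wrist");cv2.imwrite("pics/w2.png",s["color"][:,:,::-1]);delta([.410,.254,.36],-6)
R,t=wrist(s,o)
yaw=np.radians(-6)
for q in[(x,y) for x in(-.06,.06) for y in(-.016,.016)]:
    X=np.array([.410+q[0]*np.cos(yaw)-q[1]*np.sin(yaw),.254+q[0]*np.sin(yaw)+q[1]*np.cos(yaw),.147])
    p=R@X+t;print(np.round([s["fx"]*p[0]/p[2]+s["cx"],s["fy"]*p[1]/p[2]+s["cy"]]))
E
```

```text
clock: 2.75
tool_pos: [0.4095, 0.2558, 0.3724]
orientation: [-180.0, -0.0, -5.9]
force: [0.0, -0.7, 0.4]
opening: 0.0876
gripper_force: 0.0
shift units [0.03 0.08 0.5 ]
turn units [-0.01 -0.    0.03]
[345. 303.]
[297. 303.]
[350. 120.]
[294. 120.]
```

View pics/w2.png

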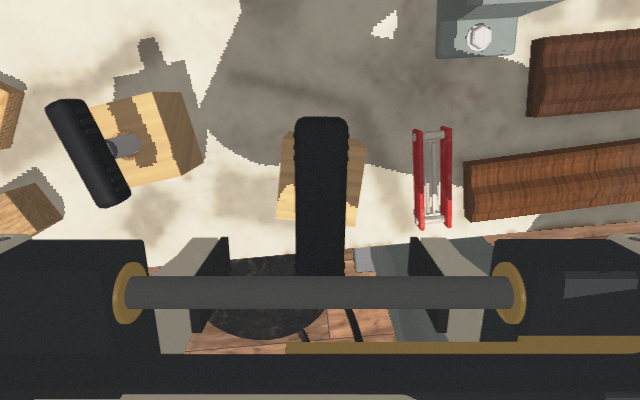

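The far end of the grip spans columns 295–349 at row 118, against a prediction of 294–350 at row 120, so the pose is confirmed. Next I descend and grip.

```bash
python3 -m handwheel '[[1,0.03,0.07,0.8,0,0,0],[1,0,0,0.9,0,0,0],[1,0,0,0.9,0,0,0],[1,0,0,0.6,0,0,0],[1,0,0,0,0,0,0]]' && python3 -m handwheel '[[-1,0,0,0,0,0,0],[-1,0,0,0,0,0,0],[-1,0,0,0,0,0,0],[-1,0,0,0,0,0,0],[-1,0,0,0,0,0,0]]'
```

```text
clock: 3.42
tool_pos: [0.4096, 0.254, 0.2915]
orientation: [179.9, 0.1, -5.8]
force: [0.4, 0.4, 0.3]
opening: 0.0878
gripper_force: 0.0
clock: 4.05
tool_pos: [0.41, 0.2534, 0.2923]
orientation: [-180.0, -0.0, -5.9]
force: [0.5, 0.1, 0.1]
opening: 0.0429
gripper_force: 0.0
```

```bash
python3 -m handwheel '[[-1,0,0,0,0,0,0],[-1,0,0,0,0,0,0],[-1,0,0,0,0,0,0]]' && python3 -m handwheel '[[-1,0,0,-0.5,0,0,0],[-1,0,0,-0.8,0,0,0],[-1,0,0,-0.9,0,0,0],[-1,0,0,-0.9,0,0,0],[-1,0,0,-0.7,0,0,0]]'
python3 - <<'E'
from h import *
delta([.5655,.101,.385],-3)
E
```

```text
clock: 4.42
tool_pos: [0.41, 0.2535, 0.2922]
orientation: [-180.0, -0.0, -5.9]
force: [-0.1, -0.9, 0.5]
opening: 0.0318
gripper_force: 30.0
clock: 5.05
tool_pos: [0.4097, 0.2531, 0.3883]
orientation: [-180.0, 0.0, -5.9]
force: [0.2, -0.3, -4.6]
opening: 0.0317
gripper_force: 30.0
shift units [6.82 5.42 0.13]
turn units [-0.    0.   -0.48]
```

```bash
python3 -m handwheel '[[-1,0.5,0.6,0,0,0,-0.2],[-1,0.7,0.8,0,0,0,-0.28],[-1,0.7,0.9,0,0,0,0],[-1,0.6,0.8,0,0,0,0],[-1,0.3,0.5,0,0,0,0]]';python3 -m handwheel '[[-1,0,0,0,0,0,0],[-1,0,0,0,0,0,0]]'
python3 - <<'E'
from h import *
import cv2
o=get_obs();s=snapshot("wrist");cv2.imwrite("pics/w3.png",s["color"][:,:,::-1]);delta([.5655,.101,.385],-3)
np.savez("w3.npz",p=o["tool_pos"],r=o["orientation"])
E
```

```text
clock: 5.68
tool_pos: [0.4739, 0.1578, 0.3872]
orientation: [180.0, 0.1, -3.1]
force: [-0.5, -0.7, -5.6]
opening: 0.0322
gripper_force: 30.0
clock: 5.92
tool_pos: [0.4735, 0.1591, 0.3872]
orientation: [-180.0, 0.0, -3.0]
force: [-0.4, 0.0, -5.1]
opening: 0.032
gripper_force: 30.0
shift units [3.8  2.14 0.09]
turn units [-0.  0.  0.]
```

View pics/w3.png

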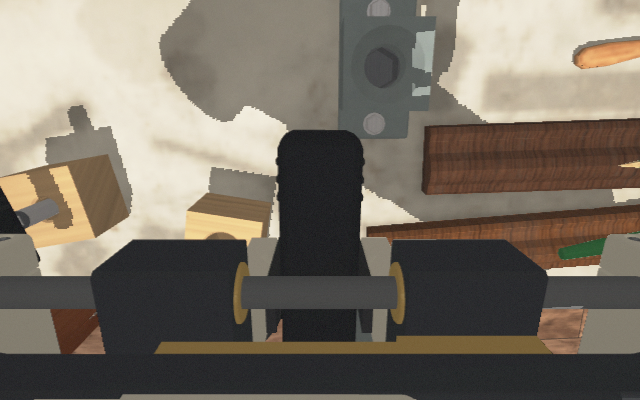

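The block is visible with its hole near (383,65) and the socket inside. I'll enlarge that area.

Run:
```python
import cv2
i=cv2.imread("pics/w3.png")
cv2.imwrite("pics/w3c.png",cv2.resize(cv2.convertScaleAbs(i[0:145,325:455],alpha=1.8),None,fx=4,fy=4,interpolation=cv2.INTER_CUBIC))
```

```text
(no output)
```

View pics/w3c.png

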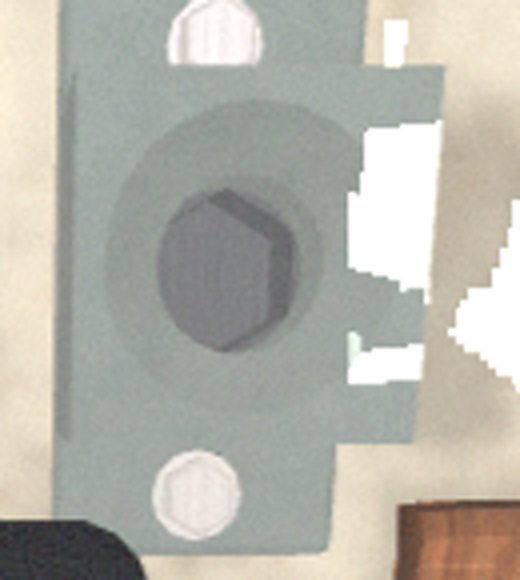

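Run:
```python
from h import *
d=np.load("w3.npz");s=snapshot("wrist");R,t=wrist(s,dict(tool_pos=d["p"],orientation=d["r"]))
f=lambda P:[(325+(u+.5)/4-.5,(v+.5)/4-.5) for u,v in P]
w=lambda P,z:ray(s,f(P),z,R,t)
ang=lambda d:np.degrees(np.arctan2(d[1],d[0]))
print("cone",w([(257,256)],.072), "cone t/b/l",w([(257,100),(257,413),(105,256)],.072))
b=w([(443,66),(413,443),(68,440),(75,72)],.072);print(b,b.mean(0),ang(b[0]-b[1]),ang(b[3]-b[2]))
q=w([(215,40),(197,493)],.019);print(q,q.mean(0),ang(q[0]-q[1]))
e=w([(368,0),(328,552),(60,0),(53,545)],.012);print(e,ang(e[0]-e[1]),ang(e[2]-e[3]))
```

```text
cone [[0.56785815 0.09898086]] cone t/b/l [[0.59590454 0.09909763]
 [0.5379253  0.09885624]
 [0.56941042 0.12886611]]
[[0.59996907 0.06381796]
 [0.53035111 0.06705221]
 [0.53458814 0.13732287]
 [0.60257127 0.13370882]] [0.5668699  0.10047547] -2.65988390040976 -3.0430388573118234
[[0.61709388 0.09849985]
 [0.51795613 0.10328429]] [0.567525   0.10089207] -2.7629851298742736
[[0.6248308  0.06281517]
 [0.50110541 0.06956695]
 [0.62845122 0.13230855]
 [0.5064082  0.13835254]] -3.1235705534836318 -2.8351647061437157
```

Run:
```python
from h import *
s=snapshot("wrist");T=np.array(s["tool_from_camera"]);R=T[:3,:3].T;t=-R@T[:3,3]
print(ray(s,[(320,130),(278,165),(362,165)],.145,R,t),ray(s,[(320,130)],.15,R,t))
delta([.567,.1003,.387],-2.9)
```

```text
[[ 0.06270835  0.00050345]
 [ 0.05017413 -0.01469931]
 [ 0.05019411  0.01573997]] [[0.06221208 0.00051673]]
shift units [3.86 2.17 0.01]
turn units [-0.    0.   -0.01]
```

```bash
python3 -m handwheel '[[-1,0.6,0.3,0,0,0,0],[-1,0.9,0.5,0,0,0,0],[-1,0.9,0.6,0,0,0,0],[-1,0.9,0.5,0,0,0,0],[-1,0.5,0.27,0,0,0,0]]';python3 -m handwheel '[[-1,0,0,0.3,0,0,0],[-1,0,0,0.5,0,0,0],[-1,0,0,0.3,0,0,0],[-1,0,0,0,0,0,0]]'
python3 - <<'E'
from h import *
delta([.5655,.1003,.292],-2.9)
E
```

```text
clock: 6.7
tool_pos: [0.5671, 0.099, 0.3868]
orientation: [180.0, 0.0, -3.0]
force: [0.0, -0.1, -5.6]
opening: 0.0319
gripper_force: 30.0
clock: 7.2
tool_pos: [0.5653, 0.1, 0.3588]
orientation: [180.0, 0.1, -3.0]
force: [0.8, -0.4, -4.9]
opening: 0.0317
gripper_force: 30.0
shift units [ 0.01 -0.01  2.67]
turn units [ 0.01  0.01 -0.01]
```

```bash
python3 -m handwheel '[[-1,0,0,0.2,0,0,0],[-1,0,0,0.2,0,0,0],[-1,0,0,0,0,0,0]]';python3 -m handwheel '[[-1,0,0,0.2,0,0,0],[-1,0,0,0,0,0,0]]';python3 -m handwheel '[[-1,0,0,0.2,0,0,0],[-1,0,0,0,0,0,0]]'
```

```text
clock: 7.58
tool_pos: [0.5656, 0.0997, 0.3492]
orientation: [180.0, 0.0, -3.0]
force: [0.4, 0.3, -3.8]
opening: 0.0317
gripper_force: 30.0
clock: 7.82
tool_pos: [0.5656, 0.0997, 0.3442]
orientation: [180.0, 0.0, -3.0]
force: [-0.6, 0.1, -4.7]
opening: 0.0321
gripper_force: 30.0
clock: 8.07
tool_pos: [0.5656, 0.0997, 0.3391]
orientation: [180.0, 0.0, -3.0]
force: [0.5, 0.4, -5.3]
opening: 0.0319
gripper_force: 30.0
```

```bash
for i in 1; do python3 -m handwheel '[[-1,0,0,0.12,0,0,0],[-1,0,0,0,0,0,0]]';python3 -m handwheel '[[-1,0,0,0.12,0,0,0],[-1,0,0,0,0,0,0]]'; python3 -m handwheel '[[-1,0,0,0.16,0,0,0],[-1,0,0,0,0,0,0]]'; done
```

```text
clock: 8.32
tool_pos: [0.5657, 0.0997, 0.3364]
orientation: [180.0, 0.0, -3.0]
force: [-0.4, 0.5, -4.8]
opening: 0.0318
gripper_force: 30.0
clock: 8.57
tool_pos: [0.5657, 0.0997, 0.3334]
orientation: [180.0, 0.0, -3.0]
force: [0.4, 0.7, -4.9]
opening: 0.0318
gripper_force: 30.0
clock: 8.82
tool_pos: [0.5656, 0.0997, 0.3292]
orientation: [180.0, 0.0, -3.0]
force: [-0.8, -0.6, -5.0]
opening: 0.0315
gripper_force: 30.0
```

```bash
python3 -m handwheel '[[-1,0,0,0.2,0,0,0],[-1,0,0,0.1,0,0,0],[-1,0,0,0,0,0,0]]';python3 -m handwheel '[[-1,0,0,0.15,0,0,0],[-1,0,0,0,0,0,0]]'; python3 -m handwheel '[[-1,0,0,0.15,0,0,0],[-1,0,0,0,0,0,0]]'
```

```text
clock: 9.2
tool_pos: [0.5657, 0.0997, 0.3218]
orientation: [180.0, 0.0, -3.0]
force: [-0.5, -0.1, -4.5]
opening: 0.032
gripper_force: 30.0
clock: 9.45
tool_pos: [0.5657, 0.0997, 0.318]
orientation: [180.0, 0.0, -3.0]
force: [-0.8, -0.2, -4.1]
opening: 0.0319
gripper_force: 30.0
clock: 9.7
tool_pos: [0.5656, 0.0997, 0.3143]
orientation: [180.0, 0.0, -3.0]
force: [-0.2, -0.6, -4.8]
opening: 0.0318
gripper_force: 30.0
```

```bash
python3 -m handwheel '[[-1,0,0,0.2,0,0,0],[-1,0,0,0.2,0,0,0],[-1,0,0,0,0,0,0]]';python3 -m handwheel '[[-1,0,0,0.2,0,0,0],[-1,0,0,0.2,0,0,0],[-1,0,0,0,0,0,0]]'; python3 -m handwheel '[[-1,0,0,0.06,0,0,0],[-1,0,0,0,0,0,0]]'
```

```text
clock: 10.07
tool_pos: [0.5656, 0.0997, 0.304]
orientation: [180.0, 0.1, -3.0]
force: [-0.4, 0.1, -6.0]
opening: 0.032
gripper_force: 30.0
clock: 10.45
tool_pos: [0.5656, 0.0997, 0.2941]
orientation: [180.0, 0.0, -3.0]
force: [0.5, -0.6, -4.6]
opening: 0.0318
gripper_force: 30.0
clock: 10.7
tool_pos: [0.5658, 0.0998, 0.2931]
orientation: [-180.0, 0.0, -3.0]
force: [0.3, 0.2, -5.8]
opening: 0.0317
gripper_force: 30.0
```

```bash
python3 -m handwheel '[[-1,0,0,0.04,0,0,0],[-1,0,0,0,0,0,0]]';python3 -m handwheel '[[-0.2,0,0,0,0,0,0],[0,0,0,0,0,0,0],[0.3,0,0,0,0,0,0],[0.6,0,0,0,0,0,0],[1,0,0,0,0,0,0]]';python3 -m handwheel '[[1,0,0,0,0,0,0],[1,0,0,0,0,0,0],[1,0,0,0,0,0,0]]'
```

```text
clock: 10.95
tool_pos: [0.5659, 0.0998, 0.2923]
orientation: [-180.0, -0.0, -3.0]
force: [0.4, -0.4, -4.4]
opening: 0.0321
gripper_force: 30.0
clock: 11.58
tool_pos: [0.5658, 0.0998, 0.2922]
orientation: [-180.0, -0.0, -3.0]
force: [-0.5, -0.5, 0.4]
opening: 0.0685
gripper_force: 0.0
clock: 11.95
tool_pos: [0.5658, 0.0997, 0.2921]
orientation: [180.0, 0.0, -3.0]
force: [0.2, 0.4, 1.0]
opening: 0.0873
gripper_force: 0.0
```

Released. Now I'll lift straight up, back off a little and check.

```bash
python3 -m handwheel '[[1,0,0,-0.5,0,0,0],[1,0,0,-1,0,0,0],[1,0,0,-1,0,0,0],[1,0,0,-1,0,0,0],[1,0,0,-1,0,0,0]]';python3 -m handwheel '[[1,-0.8,0,0,0,0,0],[1,-0.8,0,0,0,0,0],[1,-0.8,0,0,0,0,0],[1,-0.8,0,0,0,0,0],[1,0,0,0,0,0,0]]'
python3 - <<'E'
from h import *
import cv2
i=snapshot("scene")["color"][:,:,::-1]
j=snapshot("wrist")["color"][:,:,::-1]
cv2.imwrite("pics/end.png",np.vstack([cv2.resize(i[130:290,240:500],(585,360),interpolation=cv2.INTER_CUBIC),cv2.resize(j[:250],(585,229))]))
E
```

```text
clock: 12.58
tool_pos: [0.5657, 0.0997, 0.4066]
orientation: [-180.0, -0.1, -3.0]
force: [0.8, 1.6, 0.2]
opening: 0.0875
gripper_force: 0.0
clock: 13.2
tool_pos: [0.4847, 0.1039, 0.4056]
orientation: [-179.9, -0.1, -2.9]
force: [1.0, -0.7, -0.5]
opening: 0.0874
gripper_force: 0.0
```

View pics/end.png

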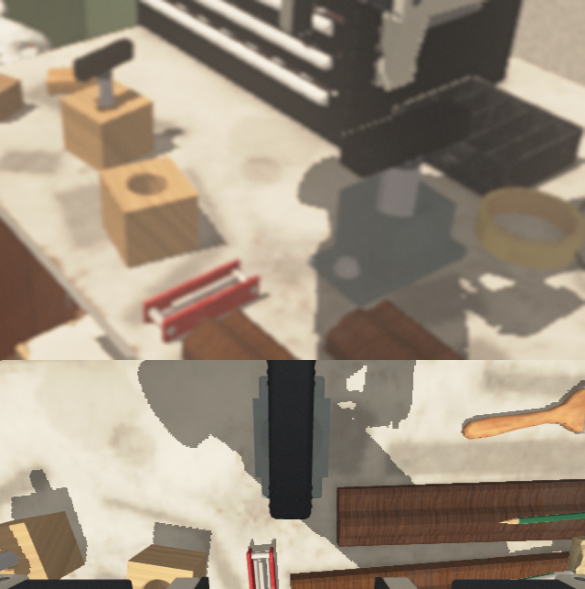

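The key stands upright in the block: bar at (400,190) and grip aligned with the flange. Its visible bar length fits the 45 mm home height. The small key is still in its holder, around (105,60).

```bash
python3 -c "
from plant import *
print(close_job())"
```

```text
the job is handed in; nothing more can be done
None
```

The large key is standing by itself, fully home in the clamp screw's socket with its grip along the flange; the small key was left in its holder, and the job was handed in at about 13 s.

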